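Turn the lid-down consumables case over

ROBOT

A 6-joint arm with a two-finger parallel gripper is mounted at the origin on the work surface. World frame = base frame: x ahead of the robot, y to its left, z up, the work surface at z = 0. Lengths are in mm, angles in rad, forces in N, time in s.
With the tool pointing down it reaches from about 325 to 875 mm from the base axis. Payload 4.4 kg.
Tool frame: the origin (TCP) lies between the finger pads; the fingertips stand 11 mm ahead of it and the grasp point (between the pads) lies 8 mm behind it (robot.tcp_to_tips is the distance from the TCP to the fingertips, in mm); z points along the fingers, y is the direction in which the jaws open and shut (so a half turn about z gives the same grasp; the last joint's range is limited). The gripper opens to 85 mm and grips with 20 to 120 N. Pads are 22 mm wide; open, the fingers measure 114 mm over their backs; the gripper's body (76 mm by 85 mm) begins 54 mm behind the grasp point. The pads swing forward as they close: fully open they stand 13 mm farther back than shut.
Start: joints at [-1.379, 0.207, 1.542, -0, 1.393, -0.15], TCP at [192.718, -541.744, 242.282] pointing down, gripper open.
Joint ranges: [-2.73, 2.73], [-0.86, 2.22], [0.23, 2.46], [-1.11, 4.25], [0.08, 2.63], [-2.82, 2.82]. Speed limits (rad/s): [2.79, 2.79, 3.14, 3.14, 3.14, 3.14].

INTERFACE

Orientations are given as a unit quaternion [w, x, y, z].
In Python, from workcell import robot, imaging, boxes_of, masks_of gives the robot as it stands.
- The arm moves only by the shell command python3 -m crank 'ROWS'. ROWS is JSON, a list of rows, each a list of 7 numbers: the shift along the tool's x, y, z in m, then the turn, a rotation vector about the tool's x, y, z in degrees, then the finger opening in m, from 0 to 0.0854. A call has 1 to 8 rows; each row shifts and turns the commanded pose from where the row before left it, along the tool's axes as they then stand; what a row does not reach is not made up. A row lasts 1/12 s, in which the tool goes at most 41.7 mm and 7.16 degrees, less where a joint would pass 70% of its speed; a pose out of reach is approached as far as the arm can. A call is refused whole if a number of a shift passes 0.0417 or a number of a turn 7.16, either way. A call with a gripper value outside its range is refused whole. The fingers move at their own pace and stop on an object; the grip force is fixed at half the most. Time passes only in rows, so rows that do not move let the fingers close. It gives the time, the measured TCP pose, the force and the opening at its end, in the units of the state.
- robot.get_state(): the state, without advancing time (a new reading comes with each control period).
- imaging.capture(name): name is "scene" or "top" or "wrist"; returns the picture (480x640x3 uint8, blue, green, red); there is no depth.
- imaging.camera_model(name): a dict with "mtx" (3x3 intrinsics, pixels), "xyz" and "rotation" of the camera in the world. Camera axes: x right, y up, looking along -z (the intrinsics and any distortion apply to the point x, -y, -z); pixel columns grow to the right and rows downward; lengths in mm; the calibration is good to about 2 mm. A picture is of the moment at which its call begins: read the wrist's pose just before it. camera_model takes no time and is no camera call; for the wrist camera it gives the pose at the moment of the call.
- robot.finish_job(): hands the job in, once; it reports no verdict.
Trained networks look in the newest picture that a camera, given by its name, has taken for a name from the list of things; names that differ only in an ending like _2 or _b are one class to them, and where a whole thing is asked for, a point or a joint stands for the part that bears it (a point fixed in the world has none). Each returns a list of dicts, best first, with "score" (0 to 1); they miss things now and then, are a little off and sometimes report something else, mostly with a low value. They report only what shows in the picture. A call takes as long as a camera call. They do not tell look-alikes from the thing itself.
- boxes_of(camera, name): "extent" ([left, top, right, bottom] in pixels, round what is visible of it).
- masks_of(camera, name): "mask" (480x640 bool, what is visible of it) and "extent" ([left, top, right, bottom] in pixels, round what is visible of it).
The state is a dict: "t": time; "q": joint angles; "joint_vel": joint speeds; "tau": joint torques, N m; "ee_pos": TCP position; "orientation": TCP orientation; "ft_force": force on the tool from outside, world axes, zero at the start; "ft_torque": the same for the moment, N m; "width": opening from 0.0 (shut) to 1.0 (fully open).
Only numpy, scipy, OpenCV 4.12 (cv2) and the standard library are available. Lean on these libraries where they do the work, as an engineer would, in place of code of your own. Each camera call takes 0.05 s, during which the arm holds its last target.

TASK

The welding consumables case with the blue lid was put into its sloping stand the wrong way round, lid underneath. Pinch its loose lid and its base together, lift the case clear of the stand, turn it over and set it back in the same stand with the blue lid on the upper side, without letting lid and base part and without dropping it. Leave the case with the orange lid in the other stand as it is.

Things in the scene. Friction and masses are not known exactly. Their poses are not given: they have to be found in the camera images.
- blue_case_centre (a point): Centre of the closed blue-lidded case, 96 (x) by 116 (y) by 28 mm (z), fixed to its grey base tray (86 by 106 by 24 mm). z points out of the lid face. It starts lid down in its stand: z back and down into the slope, x down the slope. Both big faces are flat. About 0.2 kg in all.
- blue_case_lid_centre (a point): The same centre and axes, fixed to the loose blue slip-on lid: it coincides with the base's centre while the lid is on. Only gravity and your grip hold the lid; its skirt is 12 mm deep and has 2 mm play round the base.
- stand_blue_centre (a point): Seat of the blue case's fixed steel stand: where the closed case's centre belongs, either way up, 105 mm over the table. x: down the slope (40 degrees from vertical, forward and to the left as the robot looks), y: level, z: out of the slope. Two rails on posts carry it at z = -14 mm, x -25 to 53 mm; between them, y -38 to 38 mm, is free for a finger down to a 6 mm foot plate. Ledge at x = 48 mm, up to z = 17 mm.
- orange_case_centre (a point): Centre of the similar closed case with the orange lid, 96 by 116 by 28 mm, which lies lid up in a stand of the same kind: leave it alone. Axes as for the blue-lidded case.
Not all that is in view belongs to the job. There is more than one size of the part that bears blue_case_lid_centre; the job needs the middle-sized.

How it is judged (in metres and radians):
On the way:
1. the blue-lidded case is lifted clear of its stand, still closed (distance of blue_case_centre from where it was at the start of the episode above 0.05 m and distance between blue_case_centre and blue_case_lid_centre below 0.01 m), for 0.1 s.
At the end, for the whole second after the job is handed in: The blue-lidded case rests, closed (centres of lid and base within 10 mm), in its own stand with the lid on the upper side: its centre within 15 mm along the slope, 20 mm across and 12 mm out of the seat point, its faces and its sides within 12 degrees of the seat's, at rest (distance between blue_case_centre and blue_case_lid_centre below 0.01 m and x of blue_case_centre in the frame of stand_blue_centre between -0.015 and 0.015 m and y of blue_case_centre in the frame of stand_blue_centre between -0.02 and 0.02 m and z of blue_case_centre in the frame of stand_blue_centre between -0.012 and 0.012 m and angle between the z axis of blue_case_centre and the z axis of stand_blue_centre, either way round below 0.21 rad and angle between the y axis of blue_case_centre and the y axis of stand_blue_centre, either way round below 0.21 rad and angle between blue_case_centre's own z axis and vertical below 1.2 rad and linear speed of each of blue_case, blue_case_lid below 0.02 m/s); the robot touches nothing.
It fails at once if lid and base of the blue-lidded case part (centres more than 10 mm apart) (distance between blue_case_centre and blue_case_lid_centre above 0.01 m).
It fails at once if the blue-lidded case is dropped (faster than 0.5 m/s while not held) (linear speed of blue_case above 0.5 m/s and contact force between the fingers and blue_case below 0.05 N).
It fails at once if the orange-lidded case is moved more than 20 mm (distance of orange_case_centre from where it was at the start of the episode above 0.02 m).
It also fails if it takes over 38 s, if anything falls off the work surface, if the arm or the gripper's body presses on something with over 40 N, if the wrist force passes 120 N, or if a joint passes its speed limit or range.

## Working session

There is one attempt and no reset: what is moved stays moved. The work goes in short steps, Python scripts to look and compute and a shell command to move; the robot and the scene stay as the last step left them, time stands still between calls to the robot, and variables do not carry over. Pictures are saved under pics/ and viewed, and the job is handed in when it is done.

```bash
ls; mkdir -p pics
python3 - <<'E'
from workcell import robot, imaging, boxes_of, masks_of
import cv2,numpy as np
print(robot.get_state())
for c in ["scene","top"]:
    im=imaging.capture(c); cv2.imwrite(f"pics/{c}0.png",im)
    m=imaging.camera_model(c); print(c,m)
    for n in ["blue_case_centre","blue_case_lid_centre","orange_case_centre"]:
        print(n,[(round(b["score"],2),[int(v) for v in b["extent"]]) for b in boxes_of(c,n)])
E
```

```text
pics
{'t': 0.0, 'q': array([-1.37946774e+00,  2.07450841e-01,  1.54297291e+00, -2.28488308e-05,
        1.39347167e+00, -1.50512045e-01]), 'joint_vel': array([-1.09281529e-05,  1.09595428e-03, -4.72018049e-04,  4.84557262e-04,
        1.29650675e-03,  8.86282085e-04]), 'tau': array([ 2.15210821e-03, -3.83027315e+01, -2.91595066e+01,  6.03623494e-05,
        1.05057753e-02, -9.77765751e-06]), 'ee_pos': array([ 192.58781099, -541.01059047,  241.09921438]), 'orientation': array([-1.15091384e-03,  9.85427650e-01,  1.70091212e-01, -3.47367063e-05]), 'ft_force': array([0.05585735, 0.2515994 , 0.13806935]), 'ft_torque': array([0.03738062, 0.00509471, 0.03006357]), 'width': 0.999238270782364}
scene {'mtx': array([[518.83281034,   0.        , 321.85180367],
       [  0.        , 518.83281034, 235.92051995],
       [  0.        ,   0.        ,   1.        ]]), 'xyz': array([964.29130913, -51.27764679, 688.3897529 ]), 'rotation': array([0.7036136 , 0.25499047, 0.22542249, 0.62377277])}
blue_case_centre [(0.72, [97, 276, 195, 387])]
blue_case_lid_centre [(0.91, [139, 185, 271, 286]), (0.81, [257, 317, 312, 376]), (0.69, [86, 276, 158, 389])]
orange_case_centre [(0.89, [441, 240, 473, 322])]
top {'mtx': array([[464.87061999,   0.        , 326.3785087 ],
       [  0.        , 464.87061999, 246.64762797],
       [  0.        ,   0.        ,   1.        ]]), 'xyz': array([437.08807414, -10.93067628, 738.22382597]), 'rotation': array([ 0.70712861,  0.04674628, -0.03213893, -0.70480565])}
blue_case_centre [(0.85, [453, 132, 539, 212])]
blue_case_lid_centre [(0.83, [376, 269, 519, 407]), (0.63, [454, 133, 547, 218]), (0.62, [347, 173, 391, 220])]
orange_case_centre [(0.7, [160, 183, 214, 248])]
```

View pics/scene0.png

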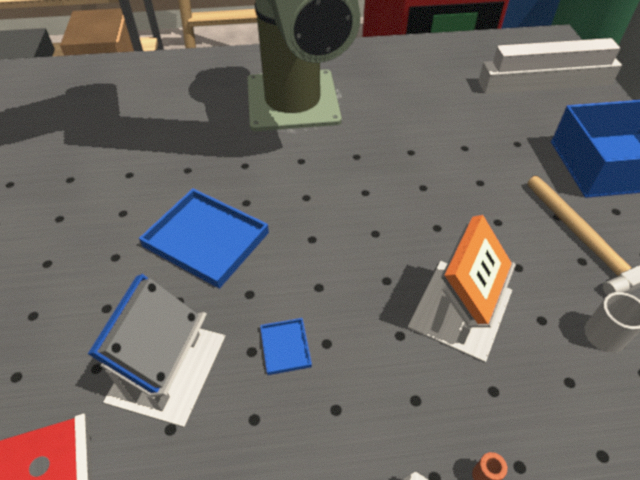

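View pics/top0.png

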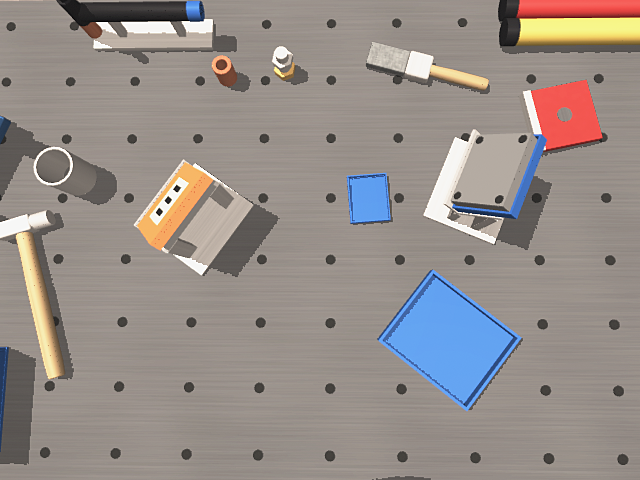

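The blue-lidded case in its stand shows at about (150,330) in the scene view and (495,175) in the top view, grey base up. The loose big tray and the small blue lid are decoys. The orange case is at (480,270) and (190,210). I'll zoom in and get corners next.

Run:
```python
import cv2
a=cv2.imread("pics/scene0.png")[265:430,75:240]; cv2.imwrite("pics/sc_crop.png",cv2.resize(a,None,fx=3.6,fy=3.6,interpolation=cv2.INTER_CUBIC))
a=cv2.imread("pics/top0.png")[115:255,415:565]; cv2.imwrite("pics/top_crop.png",cv2.resize(a,None,fx=4,fy=4,interpolation=cv2.INTER_CUBIC))
```

```text
(no output)
```

View pics/sc_crop.png

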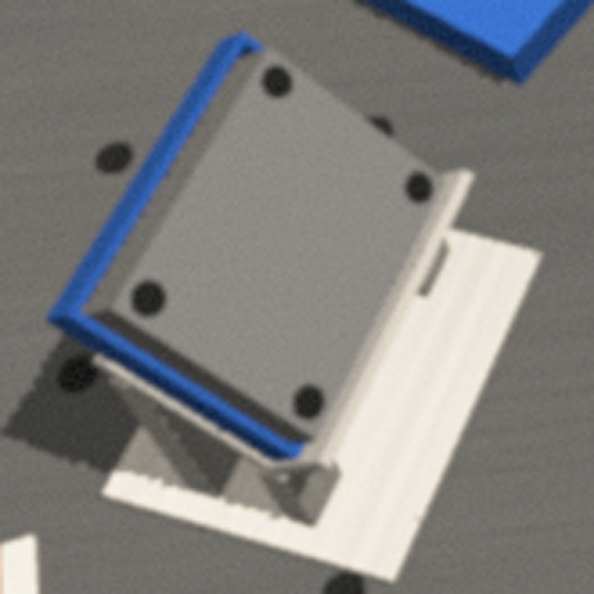

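View pics/top_crop.png

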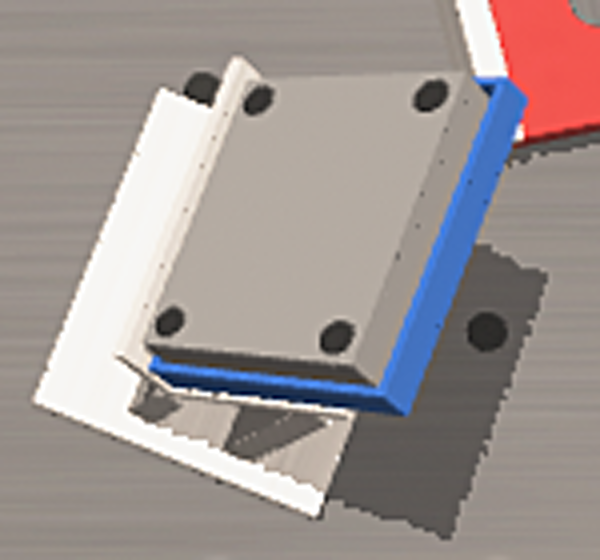

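```bash
cat > h.py <<'E'
import numpy as np, cv2
from scipy.spatial.transform import Rotation as Ro
from workcell import robot, imaging, boxes_of, masks_of
def R4(q): return Ro.from_quat([q[1],q[2],q[3],q[0]]).as_matrix()
def proj(m,P):
    R=R4(m["rotation"]) if np.size(m["rotation"])==4 else np.array(m["rotation"])
    p=(np.atleast_2d(P)-m["xyz"])@R
    p=p*[1,-1,-1]; u=p@np.array(m["mtx"]).T
    return u[:,:2]/u[:,2:]
def seatR(psi,t=np.radians(40)):
    h=np.array([np.cos(psi),np.sin(psi),0]);Z=np.array([0,0,1.])
    x=np.sin(t)*h-np.cos(t)*Z; z=np.cos(t)*h+np.sin(t)*Z
    return np.c_[x,np.cross(z,x),z]
E
cat > fit.py <<'E'
from h import *
from scipy.optimize import least_squares
ms,mt=imaging.camera_model("scene"),imaging.camera_model("top")
S=[((50,318),(-48,-58,-14)),((238,33),(-48,58,-14)),((262,47),(-48,58,-2)),((113,310),(-43,-53,14)),((268,52),(-43,53,14)),((440,175),(43,53,14)),((300,440),(43,-53,14))]
T=[((527,100),(-48,-58,-14)),((408,412),(-48,58,-14)),((485,80),(-48,-58,-2)),((468,75),(-43,-53,14)),((355,362),(-43,53,14)),((148,345),(43,53,14))]
us=np.array([a for a,_ in S])/3.6+[75,265]; ut=np.array([a for a,_ in T])/4+[415,115]
Ps=np.array([b for _,b in S],float);Pt=np.array([b for _,b in T],float)
def f(p,full=False):
    R=seatR(p[2],np.radians(40+p[4])); c=np.array([p[0],p[1],105+p[3]])
    r=np.r_[(proj(ms,Ps@R.T+c)-us),(proj(mt,Pt@R.T+c)-ut)]
    return r if full else np.r_[r.ravel(),p[3]/3,p[4]/3]
s=least_squares(f,[550,-170,1.27,0,0],loss="soft_l1",x_scale=[10,10,.1,1,1])
print(s.x,np.degrees(s.x[2])); print(f(s.x,True).round(1))
E
python3 fit.py
```

```text
[ 611.71866929 -230.90496258    1.16489675   -3.80256537   -3.41694778] 66.74366753814296
[[-1.8  0.2]
 [-4.5  1.9]
 [-6.1 -3.5]
 [-1.3 -0.8]
 [ 0.3 -1.5]
 [-0.8  2.3]
 [ 1.3 -0.1]
 [-1.1 -0.2]
 [-2.7  0.6]
 [ 4.9  0.2]
 [-1.8 -1.2]
 [-2.9  0.1]
 [-1.4  0.1]]
```

```bash
cat > draw.py <<'E'
import sys
from h import *
p=[float(v) for v in sys.argv[1:6]]
R=seatR(np.radians(p[2]),np.radians(40+p[4])); c=np.array([p[0],p[1],105+p[3]])
def box(hx,hy,z0,z1,im,m,off,k,col):
    P=np.array([(x,y,z) for z in(z0,z1) for x,y in((-hx,-hy),(hx,-hy),(hx,hy),(-hx,hy))],float)
    u=((proj(m,P@R.T+c)-off)*k).astype(int)
    for i in range(4):
        for a,b in((i,(i+1)%4),(4+i,4+(i+1)%4),(i,i+4)): cv2.line(im,tuple(map(int,u[a])),tuple(map(int,u[b])),col,1)
for n,f,off,k in(("scene","sc_crop",(75,265),3.6),("top","top_crop",(415,115),4)):
    im=cv2.imread(f"pics/{f}.png"); m=imaging.camera_model(n)
    box(48,58,-14,-2,im,m,off,k,(0,255,255)); box(43,53,-10,14,im,m,off,k,(0,0,255))
    cv2.imwrite(f"pics/d_{n}{sys.argv[6]}.png",im)
E
python3 draw.py 611.7 -230.9 66.7 -3.8 -3.4 a
python3 -c "
import cv2,numpy as np
a=cv2.imread('pics/d_scenea.png');b=cv2.imread('pics/d_topa.png');c=np.zeros((600,1200,3),np.uint8);c[:a.shape[0],:a.shape[1]]=a;c[:b.shape[0],600:600+b.shape[1]]=b;cv2.imwrite('pics/da.png',cv2.resize(c,(800,400)))"
```

```text
(no output)
```

View pics/da.png

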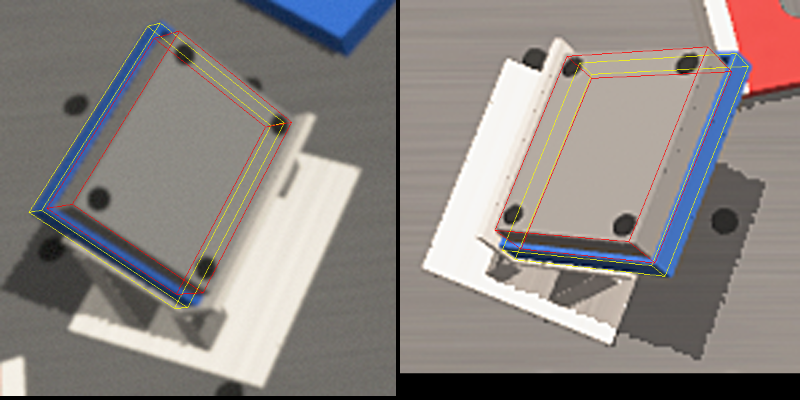

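```bash
sed -i 's/^S=.*/S=[((50,318),(-48,-58,-14)),((113,310),(-43,-53,14)),((268,52),(-43,53,14)),((440,175),(43,53,14)),((300,440),(43,-53,14))]/; s/^T=.*/T=[((527,100),(-48,-58,-14)),((408,412),(-48,58,-14)),((468,75),(-43,-53,14)),((355,362),(-43,53,14)),((148,345),(43,53,14))]/' fit.py
sed -i 's/    r=np.r_/    B=lambda Q: Q+np.where(Q[:,2:]>0,1,0)*np.array([p[5],p[6],0])\n    r=np.r_/; s/Ps@R/B(Ps)@R/; s/Pt@R/B(Pt)@R/; s/p\[4\]\/3\]/p[4]\/1,(p[5]-1)\/1,p[6]\/1]/; s/,0,0\],loss/,0,0,1,0],loss/; s/1,1\])/1,1,1,1])/' fit.py
python3 fit.py
```

```text
[ 6.11551828e+02 -2.31689796e+02  1.17825554e+00 -2.48621604e+00
 -8.26851028e-01  1.12416753e+00 -2.77101837e-01] 67.50906958068292
[[-2.9  0.6]
 [-2.5 -0.5]
 [-1.8 -1.5]
 [-0.8  1.5]
 [ 2.2 -0.5]
 [-0.2 -0.1]
 [-0.6  1. ]
 [-0.8 -1.2]
 [-0.8  0.5]
 [-1.3 -0.2]]
```

```bash
cat > fit2.py <<'E'
from h import *
from scipy.optimize import least_squares
ms,mt=imaging.camera_model("scene"),imaging.camera_model("top")
S=[((50,318),(-48,-58,-14)),((113,310),(-43,-53,14)),((268,52),(-43,53,14))]
T=[((527,100),(-48,-58,-14)),((408,412),(-48,58,-14)),((468,75),(-43,-53,14)),((355,362),(-43,53,14))]
DS=[(277,81),(418,187),(148,298),(309,402)]; ds=[(-1,1),(1,1),(-1,-1),(1,-1)]
DT=[(258,100),(430,96),(170,322),(337,337)]; dt=[(1,-1),(-1,-1),(1,1),(-1,1)]
k=np.array
us=k([a for a,_ in S]+DS)/3.6+[75,265]; ut=k([a for a,_ in T]+DT)/4+[415,115]
def f(p,full=False):
    R=seatR(p[2],np.radians(40)); c=k([p[0],p[1],105+p[3]])
    o=k([p[4],p[5],0])
    def pts(L,d): 
        Q=[k(b,float)+(o if b[2]>0 else 0) for _,b in L]+[k([p[6]*x,p[7]*y,14])+o for x,y in d]
        return k(Q)@R.T+c
    r=np.r_[(proj(ms,pts(S,ds))-us),(proj(mt,pts(T,dt))-ut)]
    return r if full else np.r_[r.ravel(),p[3]/2,(p[4]-1),p[5]]
s=least_squares(f,[610,-230,1.2,0,1,0,33,43],loss="soft_l1",x_scale=[10,10,.1,1,1,1,5,5])
print(s.x.round(2),np.degrees(s.x[2])); print(f(s.x,True).round(1))
E
python3 fit2.py
python3 - <<'E'
import sys;sys.path.insert(0,'.')
from h import *
for c in ["scene"]: print(imaging.camera_model(c).keys())
E
```

```text
[ 6.1173e+02 -2.3050e+02  1.1800e+00 -1.6900e+00  1.9300e+00 -1.6000e-01
  3.4140e+01  4.4050e+01] 67.6136208021619
[[-2.2  0.6]
 [-1.4 -0.5]
 [-0.9 -1.5]
 [-1.4  0. ]
 [-0.9 -0.1]
 [-0.9 -0. ]
 [-0.9 -0.2]
 [-0.8 -0.3]
 [-1.1  0.9]
 [-1.7 -1.3]
 [-1.7  0.5]
 [-1.   0. ]
 [-0.8 -0.2]
 [-0.9 -0. ]
 [-0.8 -0.1]]
dict_keys(['mtx', 'xyz', 'rotation'])
```

```bash
cat > wr.py <<'E'
from h import *
R=seatR(np.radians(67.6))
q=robot.get_state(); 
def model(q): return (Ro.from_euler('z',q[0])*Ro.from_euler('y',q[1]+q[2])*Ro.from_euler('ZYZ',[q[3],q[4],q[5]+np.pi/2]))
print(R4(q["orientation"]).round(3),model(q["q"]).as_matrix().round(3))
for sg in(1,-1):
  T=np.c_[sg*R[:,1],-sg*R[:,2],R[:,0]]; T[:,1]=np.cross(T[:,2],T[:,0])
  for s in(90,105,120):
    W=(Ro.from_euler('z',np.radians(-32))*Ro.from_euler('y',np.radians(s))).inv()*Ro.from_matrix(T)
    print(sg,s,(W.as_euler('ZYZ')-[0,0,np.pi/2]).round(2))
print(R.round(3))
E
python3 wr.py
```

```text
[[ 0.942  0.335 -0.   ]
 [ 0.335 -0.942  0.   ]
 [ 0.    -0.    -1.   ]] [[ 0.942  0.335 -0.   ]
 [ 0.335 -0.942  0.   ]
 [ 0.    -0.    -1.   ]]
1 90 [ 0.69  1.68 -1.7 ]
1 105 [ 0.69  1.48 -1.87]
1 120 [ 0.72  1.28 -2.04]
-1 90 [0.69 1.68 1.44]
-1 105 [0.69 1.48 1.28]
-1 120 [0.72 1.28 1.1 ]
[[ 0.245 -0.925  0.292]
 [ 0.594  0.381  0.708]
 [-0.766  0.     0.643]]
```

```bash
cat > go.py <<'E'
# go.py X Y Z sg : remaining turn (tool axes, deg), and shift in present tool axes and in target tool axes (mm)
import sys
from h import *
C=np.array([611.5,-230.5,105]);PSI=67.6
try: exec(open('seat.txt').read())
except FileNotFoundError: pass
X,Y,Z,sg=[float(v) for v in sys.argv[1:5]]
R=seatR(np.radians(PSI)); T=np.c_[sg*R[:,1],sg*R[:,2],R[:,0]]; 
T[:,1]=np.cross(T[:,2],T[:,0])
s=robot.get_state(); A=R4(s["orientation"]); p=np.array(s["ee_pos"])
d=C+R@[X,Y,Z]-p
print("t",s["t"],"q",np.round(s["q"],2),"F",np.round(s["ft_force"],1),"w",round(s["width"],3))
print("pos",p.round(1),"seat pos",(R.T@(p-C)).round(1))
print("turn deg",np.degrees(Ro.from_matrix(A.T@T).as_rotvec()).round(2),"| shift now-axes",(A.T@d).round(1),"| shift target-axes",(T.T@d).round(1))
E
python3 go.py -160 0 0 -1
```

```text
t 0.4 q [-1.38  0.21  1.54  0.    1.39 -0.15] F [-0.5  0.7 -0.2] w 1.002
pos [ 192.7 -541.6  242.1] seat pos [-392.5  268.6 -254.5]
turn deg [38.15 14.65 40.23] | shift now-axes [430.1 -76.3  14.6] | shift target-axes [ 268.6 -254.5  232.5]
```

```bash
python3 -m crank '[[0,0,0,4.24,1.63,4.47,0.085],[0,0,0,4.24,1.63,4.47,0.085],[0,0,0,4.24,1.63,4.47,0.085],[0,0,0,4.24,1.63,4.47,0.085],[0,0,0,4.24,1.63,4.47,0.085],[0,0,0,4.24,1.63,4.47,0.085],[0,0,0,4.24,1.63,4.47,0.085],[0,0,0,4.24,1.63,4.47,0.085]]'; python3 go.py -160 0 0 -1
```

```text
t: 1.07
ee_pos: [192.9, -542.3, 242.4]
orientation: [-0.302, 0.94, -0.146, 0.06]
ft_force: [-1.0, -0.1, 1.3]
width: 0.996
t 1.0667 q [-1.51  0.56  1.19  0.26  1.97  0.4 ] F [-1.  -0.1  1.3] w 0.996
pos [ 192.9 -542.3  242.4] seat pos [-393.1  268.2 -254.7]
turn deg [4.08 1.54 4.3 ] | shift now-axes [ 293.1 -249.3  207.5] | shift target-axes [ 268.2 -254.7  233.1]
```

```bash
python3 -m crank '[[0,0,0,4.08,1.54,4.3,0.085],[0.0223,-0.0212,0.0194,0,0,0,0.085],[0.0223,-0.0212,0.0194,0,0,0,0.085],[0.0223,-0.0212,0.0194,0,0,0,0.085],[0.0223,-0.0212,0.0194,0,0,0,0.085],[0.0223,-0.0212,0.0194,0,0,0,0.085],[0.0223,-0.0212,0.0194,0,0,0,0.085],[0.0223,-0.0212,0.0194,0,0,0,0.085]]'; python3 go.py -160 0 0 -1
```

```text
t: 1.73
ee_pos: [414.6, -413.9, 233.2]
orientation: [-0.334, 0.923, -0.181, 0.066]
ft_force: [0.5, -0.4, -1.2]
width: 0.998
t 1.7333 q [-1.18  0.5   1.32  0.49  1.82  0.78] F [ 0.5 -0.4 -1.2] w 0.998
pos [ 414.6 -413.9  233.2] seat pos [-255.4  112.2 -105. ]
turn deg [0.18 0.05 0.16] | shift now-axes [ 112.6 -105.    95. ] | shift target-axes [ 112.2 -105.    95.4]
```

```bash
python3 -m crank '[[0.0224,-0.021,0.019,0,0,0,0.085],[0.0224,-0.021,0.019,0,0,0,0.085],[0.0224,-0.021,0.019,0,0,0,0.085],[0.0224,-0.021,0.019,0,0,0,0.085],[0.0224,-0.021,0.019,0,0,0,0.085],[0,0,0,0,0,0,0.085]]'; python3 go.py -160 0 0 -1;  python3 - <<'E'
from h import *
m=imaging.camera_model("wrist");im=imaging.capture("wrist");cv2.imwrite("pics/w1.png",im)
s=robot.get_state();A=R4(s["orientation"]);print("cam in tool",A.T@(m["xyz"]-s["ee_pos"]),(A.T@R4(m["rotation"])).round(3),m["mtx"])
np.save("w1.npy",np.r_[m["xyz"],m["rotation"]])
cv2.imwrite("pics/s1.png",imaging.capture("scene"))
E
```

```text
t: 2.23
ee_pos: [574.8, -321.3, 227.8]
orientation: [-0.335, 0.923, -0.178, 0.066]
ft_force: [-1.2, -0.2, 0.3]
width: 0.998
t 2.2333 q [-0.91  0.56  1.25  0.6   1.71  1.01] F [-1.2 -0.2  0.3] w 0.998
pos [ 574.8 -321.3  227.8] seat pos [-157.    -0.7    4. ]
turn deg [0.03 0.22 0.54] | shift now-axes [-0.8  3.9 -2.9] | shift target-axes [-0.7  4.  -3. ]
cam in tool [  73.8740676    -1.24551648 -130.9376125 ] [[ 0.002  0.959  0.285]
 [ 1.    -0.002  0.001]
 [ 0.002  0.285 -0.959]] [[357.96631827   0.         318.11541553]
 [  0.         357.96631827 244.91670319]
 [  0.           0.           1.        ]]
```

View pics/w1.png

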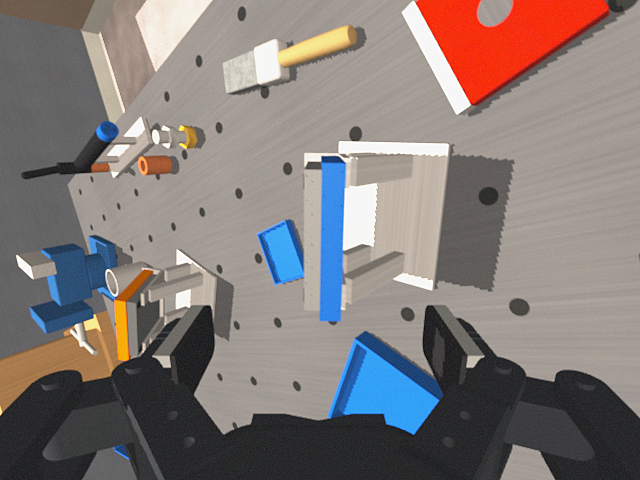

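View pics/s1.png

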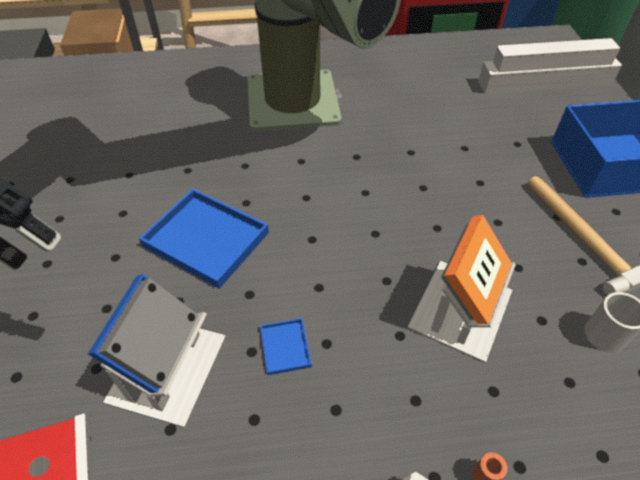

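The wrist view shows the case's top edge: blue lid strip at columns 320–345, rows 155–320, grey base side at 305–320. The edge runs parallel to the pads. Next I'll overlay the model.

```bash
cat > ov.py <<'E'
import sys
from h import *
# overlay model case on wrist picture: file npy cx cy cz psi out
f,n,cx,cy,cz,psi,out=sys.argv[1:8]
a=np.load(n);m=imaging.camera_model("wrist");m=dict(mtx=m["mtx"],xyz=a[:3],rotation=a[3:])
R=seatR(np.radians(float(psi)));c=np.array([float(cx),float(cy),float(cz)])
im=cv2.imread(f);k=2;im=cv2.resize(im,None,fx=k,fy=k,interpolation=cv2.INTER_CUBIC)
def box(hx,hy,z0,z1,col,dx=0):
    P=np.array([(x+dx,y,z) for z in(z0,z1) for x,y in((-hx,-hy),(hx,-hy),(hx,hy),(-hx,hy))],float)
    u=proj(m,P@R.T+c);
    print(u.round(1).tolist())
    u=((u+.5)*k-.5).astype(int)
    for i in range(4):
        for a,b in((i,(i+1)%4),(4+i,4+(i+1)%4),(i,i+4)): cv2.line(im,tuple(map(int,u[a])),tuple(map(int,u[b])),col,1)
box(48,58,-14,-2,(0,255,255)); box(43,53,-10,14,(0,0,255),2)
cv2.imwrite(out,im[200:720,440:1000])
E
python3 ov.py pics/w1.png w1.npy 611.5 -230.5 105 67.6 pics/w1o.png
```

```text
[[344.6, 162.1], [337.1, 155.0], [334.2, 273.6], [339.9, 320.3], [326.4, 162.0], [323.9, 154.9], [322.3, 273.5], [323.9, 320.2]]
[[337.8, 168.9], [332.7, 160.8], [330.5, 269.9], [334.3, 309.9], [302.5, 168.6], [306.3, 160.6], [306.4, 269.7], [302.9, 309.7]]
```

View pics/w1o.png

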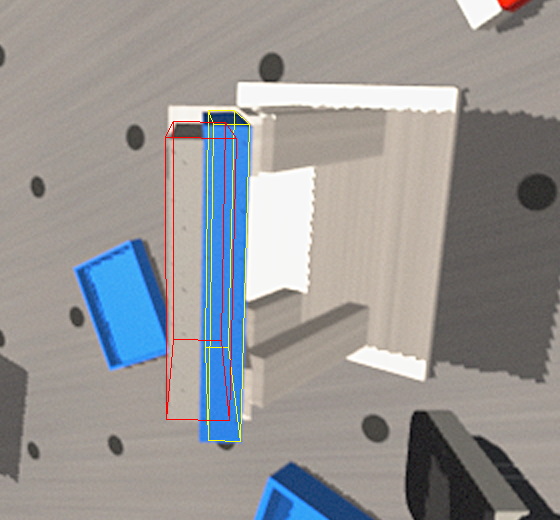

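```bash
python3 -m crank '[[0,0.003,0,0,0.22,0.54,0.085],[0,0,0.03,0,0,0,0.085],[0,0,0.03,0,0,0,0.085],[0,0,0.02,0,0,0,0.085],[0,0,0,0,0,0,0.085],[0,0,0,0,0,0,0.085]]'; python3 go.py -5 0 0.5 -1
python3 - <<'E'
from h import *
m=imaging.camera_model("wrist");im=imaging.capture("wrist");cv2.imwrite("pics/w2.png",im)
np.save("w2.npy",np.r_[m["xyz"],m["rotation"]])
E
python3 ov.py pics/w2.png w2.npy 611.5 -230.5 105 67.6 pics/w2o.png
```

```text
t: 2.83
ee_pos: [587.9, -281.4, 163.4]
orientation: [-0.335, 0.921, -0.187, 0.065]
ft_force: [-0.1, -0.1, 1.0]
width: 0.996
t 2.8333 q [-0.86  0.58  1.35  0.61  1.57  1.  ] F [-0.1 -0.1  1. ] w 0.996
pos [ 587.9 -281.4  163.4] seat pos [-80.8   2.4  -5.4]
turn deg [ 0.11 -0.09 -0.52] | shift now-axes [ 2.2 -6.  75.8] | shift target-axes [ 2.4 -5.9 75.8]
[[333.6, 166.4], [327.7, 156.4], [327.9, 305.4], [333.0, 384.1], [307.1, 166.6], [310.8, 156.6], [313.0, 305.6], [310.9, 384.3]]
[[324.5, 176.1], [322.2, 164.0], [323.0, 301.4], [325.3, 368.4], [274.0, 176.6], [288.1, 164.3], [292.6, 301.7], [282.4, 368.8]]
```

View pics/w2.png

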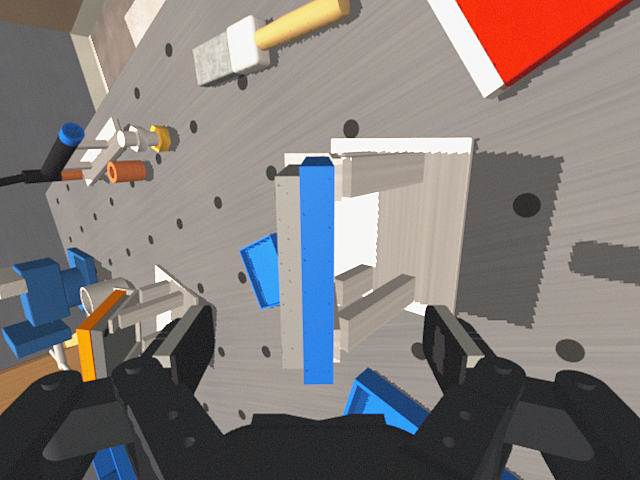

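View pics/w2o.png

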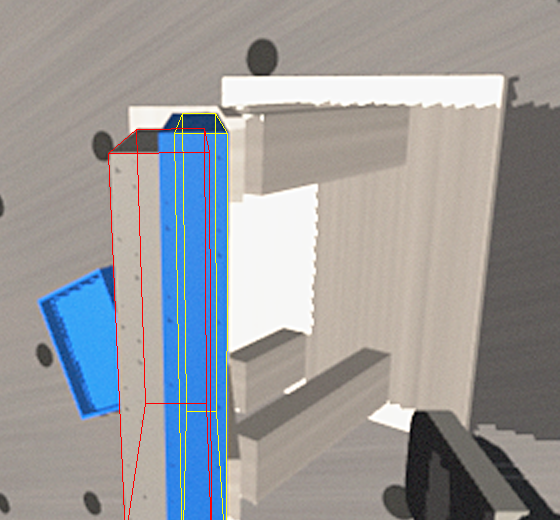

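```bash
python3 -m crank '[[0.002,-0.0055,0,0,0,-0.4,0.085],[0,0,0.02,0,0,0,0.085],[0,0,0,0,0,0,0.085],[0,0,0,0,0,0,0.085]]'; python3 go.py -5 0 0.5 -1
```

```text
t: 3.22
ee_pos: [597.6, -266.5, 153.3]
orientation: [-0.334, 0.922, -0.183, 0.068]
ft_force: [-0.1, 0.1, -0.6]
width: 0.993
t 3.2167 q [-0.83  0.59  1.36  0.62  1.54  0.99] F [-0.1  0.1 -0.6] w 0.993
pos [ 597.6 -266.5  153.3] seat pos [-61.8  -0.9   1.5]
turn deg [ 0.18 -0.17  0.06] | shift now-axes [-1.   0.8 56.8] | shift target-axes [-0.9  1.  56.8]
```

```bash
python3 -m crank '[[0,0.001,0.02,0,0,0,0.085],[0,0,0.02,0,0,0,0.085],[0,0,0.017,0,0,0,0.085],[0,0,0,0,0,0,0.085],[0,0,0,0,0,0,0.085]]'; python3 go.py -5 0 0.5 -1;python3 - <<'E'
from h import *
im=imaging.capture("wrist");cv2.imwrite("pics/w3.png",im)
cv2.imwrite("pics/s3.png",imaging.capture("scene"))
E
```

```text
t: 3.63
ee_pos: [611.3, -233.3, 108.5]
orientation: [-0.334, 0.922, -0.183, 0.067]
ft_force: [0.1, 0.1, 0.5]
width: 0.997
t 3.6333 q [-0.78  0.63  1.41  0.64  1.44  0.98] F [0.1 0.1 0.5] w 0.997
pos [ 611.3 -233.3  108.5] seat pos [-4.4 -0.9  0.2]
turn deg [ 0.15 -0.13  0.04] | shift now-axes [-0.9 -0.3 -0.6] | shift target-axes [-0.9 -0.3 -0.6]
```

View pics/w3.png

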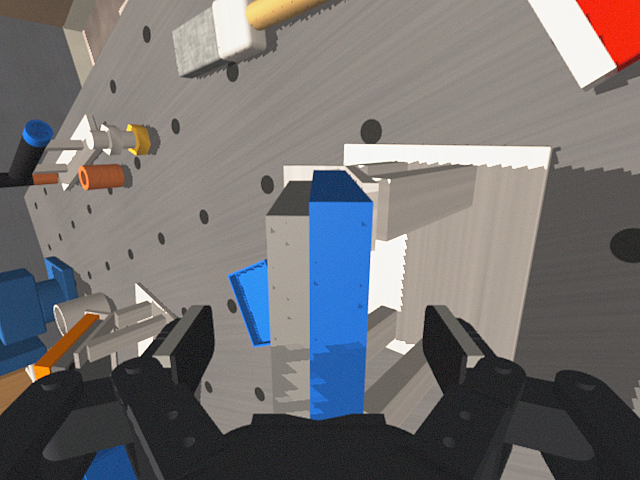

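View pics/s3.png

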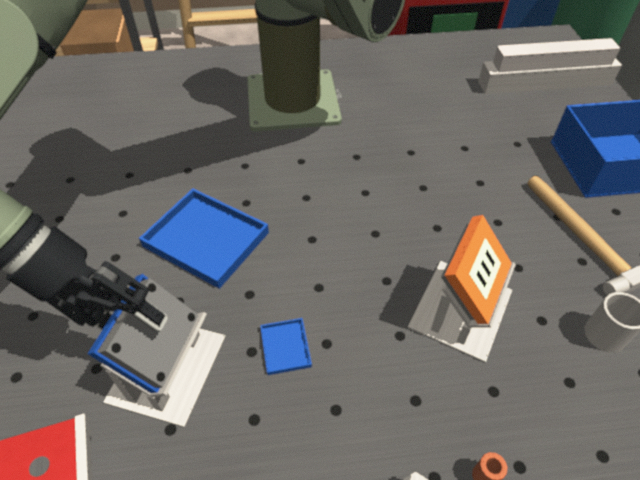

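The fingers straddle the case, with its edge centred between the pads at columns 270–370. Next I close in stages.

```bash
python3 -m crank '[[0,0,0,0,0,0,0.06],[0,0,0,0,0,0,0.045],[0,0,0,0,0,0,0.038],[0,0,0,0,0,0,0.034],[0,0,0,0,0,0,0.034]]'; python3 go.py -5 0 0.5 -1; python3 -m crank '[[0,0,0,0,0,0,0.03],[0,0,0,0,0,0,0.027],[0,0,0,0,0,0,0.02],[0,0,0,0,0,0,0.01],[0,0,0,0,0,0,0],[0,0,0,0,0,0,0]]'; python3 go.py -5 0 0.5 -1
```

```text
t: 4.15
ee_pos: [611.5, -233.3, 108.4]
orientation: [-0.334, 0.922, -0.183, 0.068]
ft_force: [-0.5, -0.6, 0.5]
width: 0.4
t 4.15 q [-0.78  0.63  1.41  0.64  1.44  0.98] F [-0.5 -0.6  0.5] w 0.4
pos [ 611.5 -233.3  108.4] seat pos [-4.3 -1.   0.2]
turn deg [ 0.16 -0.18  0.05] | shift now-axes [-1.  -0.3 -0.7] | shift target-axes [-1.  -0.3 -0.7]
t: 4.65
ee_pos: [611.7, -232.8, 108.8]
orientation: [-0.334, 0.922, -0.183, 0.068]
ft_force: [-0.9, 0.8, 4.6]
width: 0.322
t 4.65 q [-0.78  0.63  1.41  0.64  1.44  0.98] F [-0.9  0.8  4.6] w 0.322
pos [ 611.7 -232.8  108.8] seat pos [-4.2 -1.1  0.9]
turn deg [ 0.09 -0.17  0.06] | shift now-axes [-1.1  0.4 -0.8] | shift target-axes [-1.1  0.4 -0.8]
```

```bash
python3 -m crank '[[0,-0.001,-0.003,0,0,0,0],[0,-0.001,-0.006,0,0,0,0],[0,-0.001,-0.012,0,0,0,0],[0,0,-0.018,0,0,0,0],[0,0,-0.018,0,0,0,0],[0,0,-0.02,0,0,0,0],[0,0,-0.02,0,0,0,0]]'; python3 go.py -5 0 0.5 -1;python3 - <<'E'
from h import *
im=imaging.capture("wrist");cv2.imwrite("pics/w4.png",im)
cv2.imwrite("pics/s4.png",imaging.capture("scene"))
E
```

```text
t: 5.23
ee_pos: [587.5, -289.8, 184.9]
orientation: [-0.333, 0.923, -0.183, 0.067]
ft_force: [0.4, -0.7, -1.6]
width: 0.326
t 5.2333 q [-0.87  0.57  1.32  0.61  1.6   1.01] F [ 0.4 -0.7 -1.6] w 0.326
pos [ 587.5 -289.8  184.9] seat pos [-102.4   -0.4    2.4]
turn deg [ 0.28 -0.15 -0.  ] | shift now-axes [-0.7  1.4 97.4] | shift target-axes [-0.4  1.9 97.4]
```

View pics/w4.png

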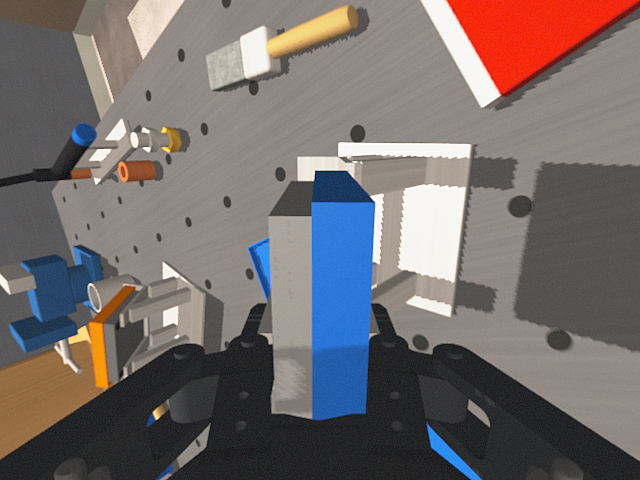

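View pics/s4.png

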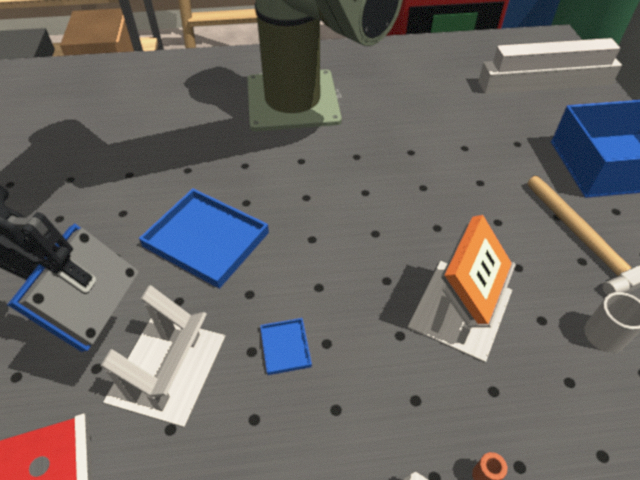

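Lid and base are held together clear of the stand (scene about (70,290)). Next: lift further and roll about the tool axis.

```bash
python3 -m crank '[[0,0,-0.02,0,0,0,0],[0,0,-0.02,0,0,0,0],[0,0,-0.02,0,0,0,0],[0,0,0,0,0,-3,0],[0,0,0,0,0,-6,0],[0,0,0,0,0,-6,0],[0,0,0,0,0,-6,0],[0,0,0,0,0,-6,0]]'
python3 -m crank '[[0,0,0,0,0,-6,0],[0,0,0,0,0,-6,0],[0,0,0,0,0,-6,0],[0,0,0,0,0,-6,0],[0,0,0,0,0,-6,0],[0,0,0,0,0,-6,0],[0,0,0,0,0,-6,0],[0,0,0,0,0,-6,0]]'; python3 go.py -160 0 0.5 1
```

```text
t: 6.0
ee_pos: [573.2, -323.4, 229.1]
orientation: [-0.309, 0.939, 0.04, 0.144]
ft_force: [-0.4, 0.4, -1.9]
width: 0.321
t: 6.67
ee_pos: [573.2, -323.3, 229.1]
orientation: [-0.224, 0.842, 0.418, 0.257]
ft_force: [-0.0, -1.0, -1.8]
width: 0.323
t 6.6667 q [-0.91  0.55  1.25  0.6   1.7  -0.3 ] F [-0.  -1.  -1.8] w 0.323
pos [ 573.2 -323.3  229.1] seat pos [-1.595e+02  1.000e-01  2.900e+00]
turn deg [-6.0000e-02  2.0000e-01 -1.0474e+02] | shift now-axes [-2.3  0.7 -0.5] | shift target-axes [-0.1 -2.4 -0.5]
```

```bash
python3 -m crank '[[0,0,0,0,0,-6,0],[0,0,0,0,0,-6,0],[0,0,0,0,0,-6,0],[0,0,0,0,0,-6,0],[0,0,0,0,0,-6,0],[0,0,0,0,0,-6,0],[0,0,0,0,0,-6,0],[0,0,0,0,0,-6,0]]'; python3 go.py -160 0 0.5 1
```

```text
t: 7.33
ee_pos: [573.2, -323.3, 229.1]
orientation: [-0.1, 0.599, 0.725, 0.326]
ft_force: [-0.3, -0.2, -2.5]
width: 0.32
t 7.3333 q [-0.91  0.55  1.25  0.6   1.7  -1.13] F [-0.3 -0.2 -2.5] w 0.32
pos [ 573.2 -323.3  229.1] seat pos [-159.6    0.     2.9]
turn deg [ -0.12   0.15 -56.73] | shift now-axes [-2.  -1.3 -0.4] | shift target-axes [-0.  -2.4 -0.4]
```

```bash
python3 -m crank '[[0,0,0,0,0,-6,0],[0,0,0,0,0,-6,0],[0,0,0,0,0,-6,0],[0,0,0,0,0,-6,0],[0,0,0,0,0,-6,0],[0,0,0,0,0,-6,0],[0,0,0,0,0,-6,0],[0,0,0,0,0,-6,0]]';python3 -m crank '[[0,0,0,0,0,-5,0],[0,0,0,0,0,-4,0],[0,0,0,0,0,0,0],[0,0,0,0,0,0,0]]'; python3 go.py -160 0 0.5 1;python3 - <<'E'
from h import *
m=imaging.camera_model("wrist");im=imaging.capture("wrist");cv2.imwrite("pics/w5.png",im)
np.save("w5.npy",np.r_[m["xyz"],m["rotation"]])
cv2.imwrite("pics/s5.png",imaging.capture("scene"))
E
```

```text
t: 8.0
ee_pos: [573.2, -323.3, 229.1]
orientation: [0.041, 0.252, 0.906, 0.338]
ft_force: [-0.2, -0.3, -1.7]
width: 0.318
t: 8.33
ee_pos: [573.3, -323.3, 229.5]
orientation: [0.066, 0.184, 0.922, 0.334]
ft_force: [-0.7, 0.3, -2.8]
width: 0.318
t 8.3333 q [-0.91  0.55  1.25  0.6   1.7  -2.12] F [-0.7  0.3 -2.8] w 0.318
pos [ 573.3 -323.3  229.5] seat pos [-1.599e+02 -1.000e-01  3.200e+00]
turn deg [-0.15  0.08 -0.12] | shift now-axes [ 0.1 -2.7 -0.1] | shift target-axes [ 0.1 -2.7 -0.1]
```

View pics/w5.png

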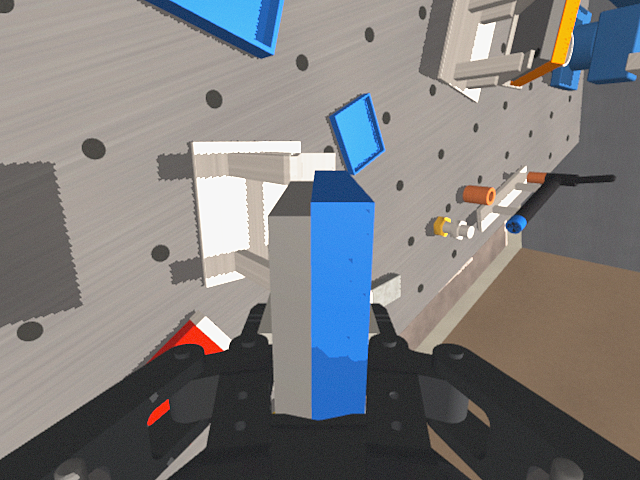

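View pics/s5.png

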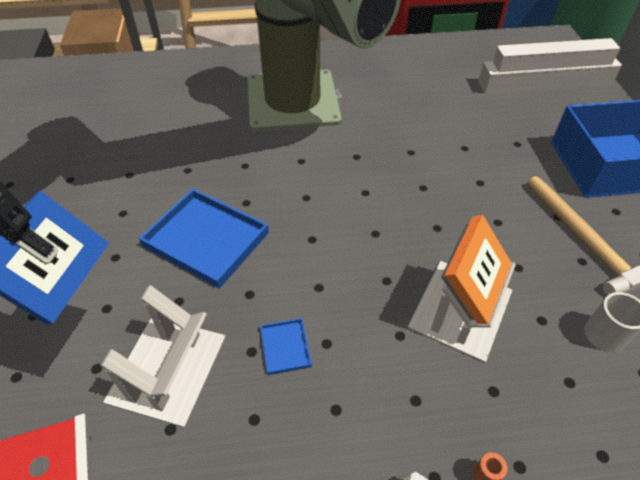

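The case is flipped, blue lid with label up (scene (45,255)), and the lid is still on. Going back along the slope, 6 mm above the rails.

```bash
python3 -m crank '[[0.001,0.003,0.01,0,0,0,0],[0,0,0.02,0,0,0,0],[0,0,0.025,0,0,0,0],[0,0,0.025,0,0,0,0],[0,0,0.02,0,0,0,0],[0,0,0,0,0,0,0],[0,0,0,0,0,0,0]]'; python3 go.py -8 1 6 1;python3 - <<'E'
from h import *
im=imaging.capture("wrist");cv2.imwrite("pics/w6.png",im)
cv2.imwrite("pics/s6.png",imaging.capture("scene"))
E
```

```text
t: 9.02
ee_pos: [597.7, -260.3, 154.5]
orientation: [0.066, 0.183, 0.922, 0.335]
ft_force: [-0.2, 0.4, -2.5]
width: 0.318
t 9.0167 q [-0.83  0.58  1.37  0.62  1.54 -2.14] F [-0.2  0.4 -2.5] w 0.318
pos [ 597.7 -260.3  154.5] seat pos [-59.    1.4   6.6]
turn deg [-0.08 -0.04 -0.02] | shift now-axes [-0.4 -0.6 51. ] | shift target-axes [-0.4 -0.6 51. ]
```

View pics/w6.png

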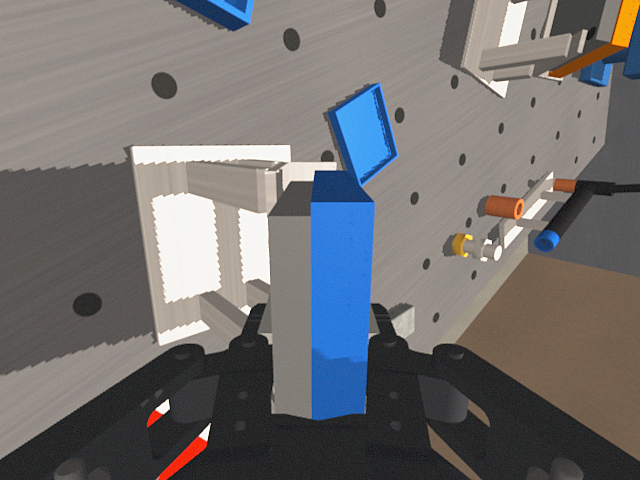

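View pics/s6.png

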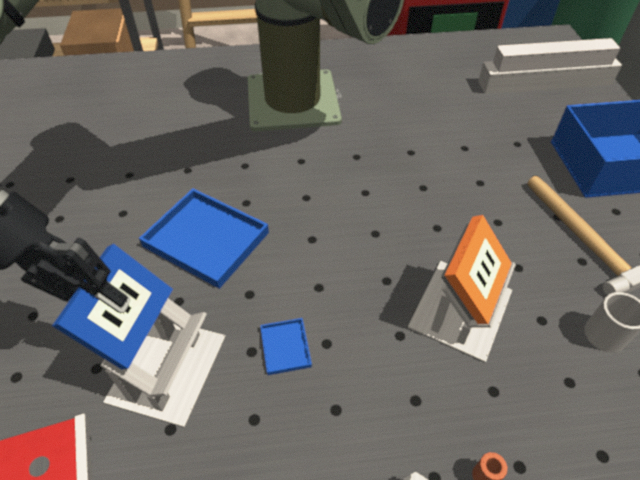

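```bash
python3 -m crank '[[0,0,0.018,0,0,0,0],[0,0,0.018,0,0,0,0],[0,0,0.01,0,0,0,0],[0,0,0.005,0,0,0,0],[0,0,0,0,0,0,0],[0,0,0,0,0,0,0]]'; python3 go.py -5 1 1.5 1
```

```text
t: 9.62
ee_pos: [611.1, -232.7, 117.3]
orientation: [0.068, 0.183, 0.922, 0.334]
ft_force: [-0.7, 0.2, -1.4]
width: 0.318
t 9.6167 q [-0.78  0.61  1.41  0.64  1.45 -2.15] F [-0.7  0.2 -1.4] w 0.318
pos [ 611.1 -232.7  117.3] seat pos [-10.8  -0.5   6.2]
turn deg [-0.18  0.22  0.07] | shift now-axes [ 1.5 -4.7  5.9] | shift target-axes [ 1.5 -4.7  5.8]
```

```bash
python3 -m crank '[[0.001,-0.002,0,0,0,0,0],[0,-0.002,0,0,0,0,0],[0,0,0,0,0,0,0],[0,0,0,0,0,0,0]]'; python3 go.py -5 1 1 1;  python3 -m crank '[[0,-0.001,0.002,0,0,0,0],[0,0,0,0,0,0,0],[0,0,0,0,0,0,0]]'; python3 go.py -4 1 1 1
```

```text
t: 9.95
ee_pos: [608.7, -235.0, 114.3]
orientation: [0.068, 0.183, 0.922, 0.334]
ft_force: [0.8, -0.8, -2.8]
width: 0.319
t 9.95 q [-0.79  0.62  1.41  0.64  1.45 -2.16] F [ 0.8 -0.8 -2.8] w 0.319
pos [ 608.7 -235.   114.3] seat pos [-10.5   0.9   2. ]
turn deg [-0.17  0.2   0.03] | shift now-axes [ 0.1 -0.9  5.5] | shift target-axes [ 0.1 -1.   5.5]
t: 10.2
ee_pos: [608.9, -233.7, 111.7]
orientation: [0.067, 0.183, 0.922, 0.334]
ft_force: [-0.1, 0.5, -2.2]
width: 0.319
t 10.2 q [-0.79  0.62  1.41  0.64  1.45 -2.16] F [-0.1  0.5 -2.2] w 0.319
pos [ 608.9 -233.7  111.7] seat pos [-7.7  1.2  1.2]
turn deg [-0.15  0.14  0.03] | shift now-axes [-0.2 -0.2  3.7] | shift target-axes [-0.2 -0.2  3.7]
```

```bash
python3 -m crank '[[0,0,0.002,0,0,0,0],[0,0,0,0,0,0,0],[0,0,0,0,0,0,0]]'; python3 go.py -4 1 1 1;  python3 -m crank '[[0,0,0.002,0,0,0,0],[0,0,0,0,0,0,0],[0,0,0,0,0,0,0]]'; python3 go.py -4 1 0 1
```

```text
t: 10.45
ee_pos: [609.3, -232.5, 110.1]
orientation: [0.067, 0.183, 0.922, 0.334]
ft_force: [0.5, 0.3, -1.2]
width: 0.319
t 10.45 q [-0.79  0.62  1.41  0.64  1.44 -2.16] F [ 0.5  0.3 -1.2] w 0.319
pos [ 609.3 -232.5  110.1] seat pos [-5.6  1.3  1.2]
turn deg [-0.15  0.12  0.04] | shift now-axes [-0.3 -0.2  1.6] | shift target-axes [-0.3 -0.2  1.6]
t: 10.7
ee_pos: [610.1, -231.9, 109.1]
orientation: [0.068, 0.183, 0.922, 0.334]
ft_force: [-0.3, -0.8, -1.3]
width: 0.316
t 10.7 q [-0.78  0.62  1.41  0.64  1.44 -2.16] F [-0.3 -0.8 -1.3] w 0.316
pos [ 610.1 -231.9  109.1] seat pos [-4.3  0.7  1.3]
turn deg [-0.17  0.2   0.06] | shift now-axes [ 0.3 -1.3  0.3] | shift target-axes [ 0.3 -1.3  0.3]
```

Near the ledge. Now ease onto the rails (−y of the tool) and check the force.

```bash
python3 -m crank '[[0,-0.001,0,0,0,0,0],[0,0,0,0,0,0,0],[0,0,0,0,0,0,0]]'; python3 go.py -4 1 0 1;  python3 -m crank '[[0,-0.001,0.001,0,0,0,0],[0,0,0,0,0,0,0],[0,0,0,0,0,0,0]]'; python3 go.py -4 1 0 1;python3 - <<'E'
from h import *
im=imaging.capture("wrist");cv2.imwrite("pics/w7.png",im)
im=imaging.capture("scene")[265:430,75:240]
cv2.imwrite("pics/s7.png",cv2.resize(im,None,fx=3.6,fy=3.6,interpolation=cv2.INTER_CUBIC))
E
```

```text
t: 10.95
ee_pos: [610.1, -232.0, 108.9]
orientation: [0.068, 0.183, 0.922, 0.335]
ft_force: [0.6, 0.2, 1.6]
width: 0.32
t 10.95 q [-0.79  0.62  1.41  0.64  1.44 -2.16] F [0.6 0.2 1.6] w 0.32
pos [ 610.1 -232.   108.9] seat pos [-4.2  0.7  1. ]
turn deg [-0.08  0.19  0.06] | shift now-axes [ 0.3 -1.   0.2] | shift target-axes [ 0.3 -1.   0.2]
t: 11.2
ee_pos: [610.1, -232.1, 108.9]
orientation: [0.068, 0.182, 0.922, 0.335]
ft_force: [-1.3, 0.6, 7.3]
width: 0.32
t 11.2 q [-0.79  0.63  1.41  0.64  1.44 -2.16] F [-1.3  0.6  7.3] w 0.32
pos [ 610.1 -232.1  108.9] seat pos [-4.2  0.7  1. ]
turn deg [-0.01  0.18  0.1 ] | shift now-axes [ 0.3 -1.   0.2] | shift target-axes [ 0.3 -1.   0.2]
```

View pics/w7.png

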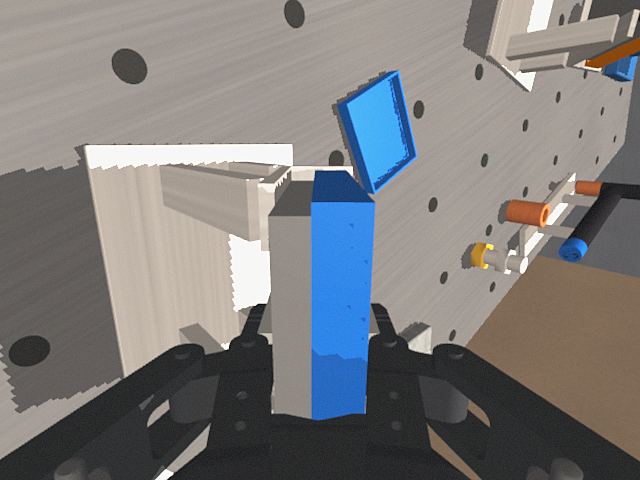

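View pics/s7.png

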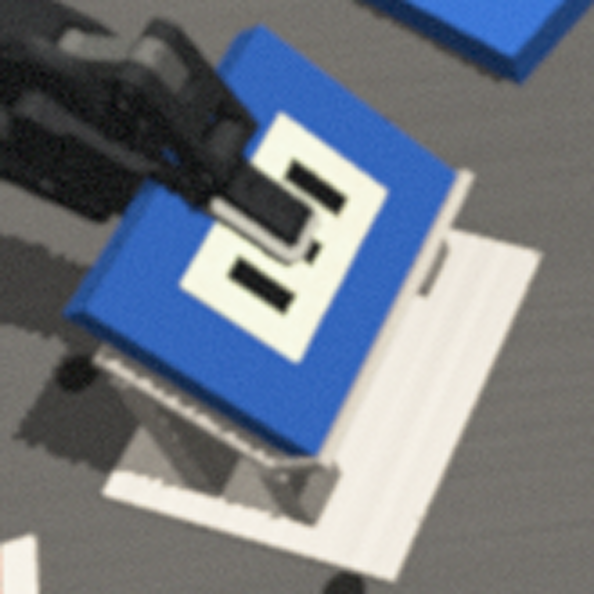

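Seated against the ledge and rails: 7 N upward force, at the pick-up position to within a millimetre. Releasing gradually.

```bash
python3 -m crank '[[0,0.0005,-0.001,0,0,0,0],[0,0,0,0,0,0,0.02],[0,0,0,0,0,0,0.027],[0,0,0,0,0,0,0.029],[0,0,0,0,0,0,0.031],[0,0,0,0,0,0,0.034],[0,0,0,0,0,0,0.038],[0,0,0,0,0,0,0.045]]'; python3 -m crank '[[0,0,0,0,0,0,0.06],[0,0,0,0,0,0,0.075],[0,0,0,0,0,0,0.085],[0,0,0,0,0,0,0.085],[0,0,0,0,0,0,0.085]]'; python3 go.py -4 0 0 1;python3 - <<'E'
from h import *
im=imaging.capture("wrist");cv2.imwrite("pics/w8.png",im)
im=imaging.capture("scene")[265:430,75:240]
cv2.imwrite("pics/s8.png",cv2.resize(im,None,fx=3.6,fy=3.6,interpolation=cv2.INTER_CUBIC))
E
```

```text
t: 11.97
ee_pos: [608.9, -232.8, 106.9]
orientation: [0.067, 0.183, 0.922, 0.334]
ft_force: [-0.1, -0.7, -0.5]
width: 0.524
t: 12.38
ee_pos: [609.4, -232.7, 107.8]
orientation: [0.068, 0.183, 0.922, 0.334]
ft_force: [0.2, -0.5, 0.3]
width: 0.995
t 12.3833 q [-0.79  0.63  1.41  0.64  1.44 -2.16] F [ 0.2 -0.5  0.3] w 0.995
pos [ 609.4 -232.7  107.8] seat pos [-3.9  1.1 -0.4]
turn deg [-0.16  0.15  0.04] | shift now-axes [-1.1  0.4 -0.1] | shift target-axes [-1.1  0.4 -0.1]
```

View pics/w8.png

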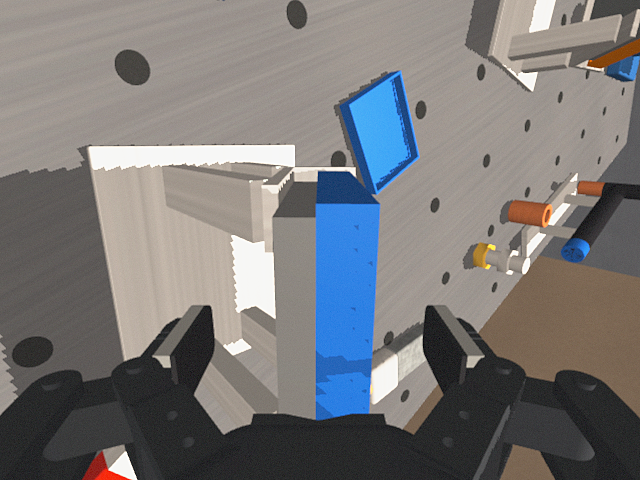

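View pics/s8.png

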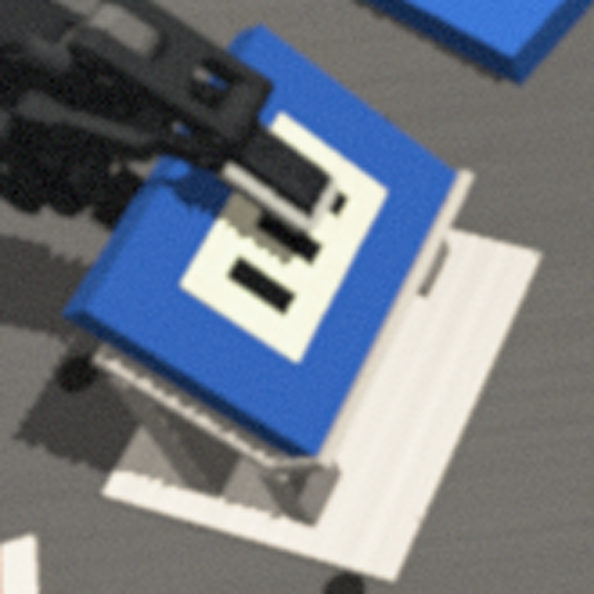

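The case has stayed put with the lid on and the fingers clear on both sides. Withdrawing straight back along the slope.

```bash
python3 -m crank '[[0,0,-0.01,0,0,0,0.085],[0,0,-0.02,0,0,0,0.085],[0,0,-0.025,0,0,0,0.085],[0,0,-0.03,0,0,0,0.085],[0,0,-0.03,0,0,0,0.085],[0,0,-0.03,0,0,0,0.085],[0,0,-0.02,0,0,0,0.085],[0,0,0,0,0,0,0.085]]'; python3 -m crank '[[0,0,0,0,0,0,0.085],[0,0,0,0,0,0,0.085],[0,0,0,0,0,0,0.085],[0,0,0,0,0,0,0.085]]'; python3 go.py -4 0 0 1;python3 - <<'E'
from h import *
m=imaging.camera_model("wrist");im=imaging.capture("wrist");cv2.imwrite("pics/w9.png",im)
np.save("w9.npy",np.r_[m["xyz"],m["rotation"]])
R=seatR(np.radians(67.6));c=np.array([611.5,-230.5,105])
for n,o in(("scene",(75,265)),("top",(415,115))):
    im=imaging.capture(n); mm=imaging.camera_model(n)
    if n=="scene": cv2.imwrite("pics/s9f.png",im)
    P=np.array([(x,y,z) for z in(14,2) for x,y in((-48,-58),(48,-58),(48,58),(-48,58))],float)
    u=(proj(mm,P@R.T+c)-o+.5)*3.8
    a=cv2.resize(im[o[1]:o[1]+150,o[0]:o[0]+160],None,fx=3.8,fy=3.8,interpolation=cv2.INTER_CUBIC)
    for k in(0,4): cv2.polylines(a,[u[k:k+4].astype(np.int32)],True,(0,255,255),1)
    cv2.imwrite(f"pics/{n}9.png",a)
E
python3 -c "
import cv2,numpy as np
a=cv2.imread('pics/scene9.png');b=cv2.imread('pics/top9.png');cv2.imwrite('pics/c9.png',cv2.resize(np.hstack([a,b]),(800,375)))"
```

```text
t: 13.15
ee_pos: [569.2, -335.0, 239.8]
orientation: [0.072, 0.183, 0.923, 0.331]
ft_force: [-0.1, 0.0, 0.8]
width: 0.989
t: 13.48
ee_pos: [568.5, -328.5, 232.7]
orientation: [0.066, 0.183, 0.922, 0.335]
ft_force: [-0.7, 0.1, -0.7]
width: 1.0
t 13.4833 q [-0.92  0.55  1.24  0.59  1.72 -2.13] F [-0.7  0.1 -0.7] w 1.0
pos [ 568.5 -328.5  232.7] seat pos [-166.6    2.4    0.2]
turn deg [-0.05 -0.04 -0.02] | shift now-axes [ -2.5  -0.  162.6] | shift target-axes [ -2.4  -0.2 162.6]
```

View pics/c9.png

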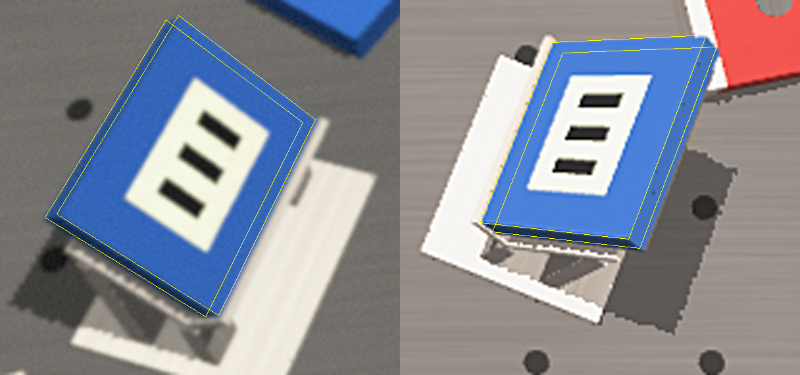

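View pics/w9.png

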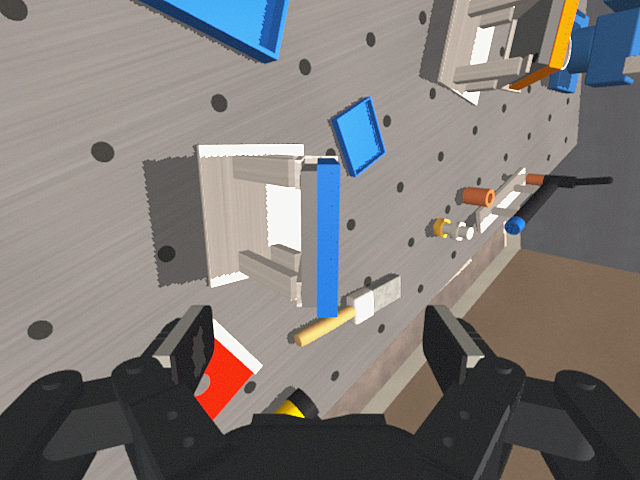

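View pics/s9f.png

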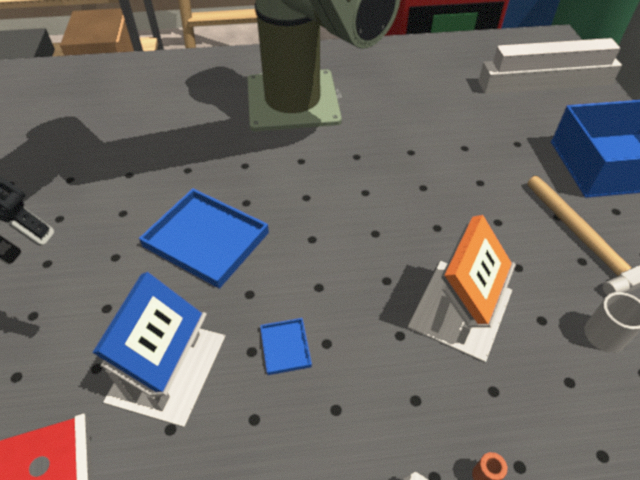

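All the views agree: the closed case is in its stand with the blue lid up and matches the model outline to about 1–2 pixels. The orange case has not moved, and the gripper is clear.

```bash
python3 -c "
from workcell import robot
print(robot.finish_job())"
```

```text
the job is handed in; nothing more can be done
None
```

The blue-lidded case is back in its own stand with the blue lid on the upper side, and I handed the job in at about 14 s of the 38 s allowed.

I pinched the lid and base across the two big faces with the tool pointing down the slope. I then lifted the case about 155 mm up the slope and turned it 180° about the tool axis. It went back in 6 mm above the rails and was lowered until it touched (about 7 N). I opened the fingers in small steps and withdrew straight back.

**Last checks**
- **Pose:** the scene and top pictures show the case seated and closed. Its outline is within 1–2 pixels (about 2–3 mm) of the seat model. The seat model itself was fitted from pictures of the case at the start, so it is good to a few millimetres.
- **Grip:** when the case was seated, the TCP was within about 2 mm of its pick-up position across the slope and within 1 mm along and out of it.
- **Lid:** the wrist pictures showed no gap between lid and base, from the lift through to the release.
- **Orange case:** it shows no movement in the scene picture.
- **Gripper:** it is fully open, about 160 mm back from the seat, and reads near-zero force.

No check failed. The one disagreement was that the scene and top cameras differed by about 1 pixel, which is within the stated calibration error. `finish_job` gave no verdict.

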